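# Set the roller stand with its spring plunger and load the long roller

## Robot

A 6-joint arm with a two-finger parallel gripper is mounted at the origin on a cart in front of the work surface, level with it; the furniture and walls round the work are solid. World frame = base frame: x ahead of the robot, y to its left, z up, the work surface at z = 0. Lengths are in m, angles in rad, forces in N, time in s.
With the tool pointing down it reaches from about 0.275 to 0.85 m from the base axis. Payload 19 kg.
Tool frame: the origin (TCP) lies between the finger pads; the fingertips stand 14 mm ahead of it and the grasp point (between the pads) lies 5 mm behind it; z points along the fingers, y is the direction in which the jaws open and shut (so a half turn about z gives the same grasp; the last joint's range is limited). The gripper opens to 85 mm and grips with 20 to 120 N. Pads are 22 mm wide; open, the fingers measure 114 mm over their backs; the gripper's body (76 mm by 85 mm) begins 54 mm behind the grasp point. The pads swing forward as they close: fully open they stand 13 mm farther back than shut.
Start: joints at [-0.134, 0.15, 1.437, -0, 1.554, -0.134], TCP at [0.575, -0, 0.245] pointing down, gripper open.
Joint ranges: [-2.8, 2.8], [-0.68, 2.1], [0.12, 2.68], [-1.39, 4.53], [0.16, 2.79], [-2.81, 2.81]. Speed limits (rad/s): [1.89, 1.89, 2.22, 3.01, 3.01, 3.01].

## Interface

Orientations are given as a 3x3 rotation matrix whose columns are the frame's x, y, z axes.
In Python, from cell import ctrl gives the robot as it stands.
- The arm moves only by the tool arm_command, never from a script. Its argument "motion" is text: rows parted by semicolons, each of 7 numbers parted by spaces: the turn, a rotation vector about the tool's x, y, z in rad, then the shift along the tool's x, y, z in mm, then the closure in counts, from 0 (fully open) to 255 (shut). A call has 1 to 20 rows; each row is the pose to reach, as a shift and turn from the pose commanded when the call began, along the tool's axes at that moment; what a row does not reach only later rows make up. A row lasts 1/12 s, in which the tool goes at most 41.7 mm and 7.16 degrees, less where a joint would pass 70% of its speed; a pose out of reach is approached as far as the arm can. A call with a gripper value outside its range is refused whole. The fingers move at their own pace and stop on an object; "force" is the grip in N (left out, the last holds). Time passes only in rows, so rows that repeat a pose let the fingers close. It gives the time, the measured TCP pose, the force and the opening at its end, in the units of the state.
- ctrl.state(): the state, without advancing time (a new reading comes with each control period).
- ctrl.snapshot(name): name is "scene" or "side" or "wrist"; returns a dict with "img" (384x512x3 uint8, red, green, blue), "fx", "fy", "cx", "cy" (pixels), "camera_from_world" (4x4, takes a point from world to camera coordinates). Camera axes: x right, y up, looking along -z (the intrinsics and any distortion apply to the point x, -y, -z); pixel columns grow to the right and rows downward; lengths in m; the calibration is good to about 2 mm. A picture is of the moment at which its call begins. There is no depth.
- ctrl.job_done(): hands the job in, once; it reports no verdict.
The state is a dict: "clock": time; "joints": joint angles; "dq": joint speeds; "joint_torque": joint torques, N m; "eef_pos": TCP position; "ee_rot": TCP orientation; "contact_force": force on the tool from outside, world axes, zero at the start; "ft_torque": the same for the moment, N m; "opening": finger opening in m.
Only numpy, scipy, OpenCV 4.12 (cv2) and the standard library are available. Lean on these libraries where they do the work, as an engineer would, in place of code of your own. Each camera call takes 0.05 s, during which the arm holds its last target.

## Task

The roller stand is set for a short roller. Pull up the red spring plunger on its sliding end, slide that end outward to the hole with the yellow mark (the second round hole after the slot) and let the plunger drop fully home in it. Then take the long steel-capped roller out of the wooden cradle and lay it gently in the two white vees of the stand, between the end cheeks, leaving the short blue-capped roller, the lens case and the film can where they are.

Things in the scene. Friction and masses are not known exactly. Their poses are not given: they have to be found in the camera images.
- stand_seat (a point): Roller stand, fixed to the bench: grey base board 80 x 250 x 8 mm, aluminium rail 36 mm wide along its middle, rail top 30 mm above the bench. This point is where the long roller's centre belongs when it lies in both vees: 62 mm above the bench. Axes: y along the rail from the sliding end to the fixed end, z up. Carriage at 0.04: 138 mm between the cheeks, this point half-way.
- fixed_end (a point): Fixed end of the stand, middle of its cheek's inner face, 69 mm from the seat point along stand +y, same height and axes. Grey cheek 40 mm wide (x), 6 mm thick, its top 78 mm above the bench. Before it, 12 mm wide in y, a white vee with 40 deg sides that centres the roller in x. The sliding end is its mirror image.
- marked_hole (a point): Mouth of the round hole with yellow marks beside it, in the rail's top, 30 mm above the bench, 102 mm from the seat point along stand -y; the plunger's axis must come over it. Going toward -y the rail has one slot 27 mm long, then three 11 mm holes at 20 mm pitch, of which this is the middle one. Same axes as the stand.
- carriage (a joint): Sliding end on the rail, metres, grows as it slides outward (stand -y, away from the fixed end). Range -0.015 to 0.062. Up to 0.001 the plunger's pin is in the slot (start); round holes at 0.02, 0.04 (yellow marks, for the long roller) and 0.06. Sliding takes about 1.5 N; with the pin home in a hole it is locked, with 1.5 mm play either way.
- plunger (a joint): Spring plunger on the sliding end, metres: 0 = home in hole or slot, grows as the knob is pulled straight up, range 0 to 0.018. Its 8 mm round-tipped pin reaches 10 mm into the rail and so clears it from 0.010 up (reads 0.010 when resting on the rail between holes). The spring pulls down with 6 N at 0, 11.4 N at 0.018.
- knob (a point): Centre of the plunger's red round knob, 24 mm in diameter, 18 mm high, 76 mm above the bench when home, on the rail's middle line, 62 mm + carriage value from the seat point along stand -y. Grip from above on its stand-x sides: the cheek's face is 27 mm from its axis toward +y, cheek top 2 mm above knob centre. Carriage block below: 45 mm wide in x, top 48 mm above the bench. Stand axes.
- long_roller_center (a point): Centre of the long roller: black rubber cylinder with bright steel end caps, 30 mm in diameter over its whole length of 130 mm, 0.13 to 0.25 kg; y is its own axis (x and z turn as it rolls). At the start it lies in one of the two places of the wooden cradle, axis 50 mm above the bench.
- short_roller_center (a point): Centre of the short roller: same 30 mm diameter, 90 mm long, blue end caps, lying in the other place of the cradle; y is its axis. It stays there.
- cradle: Wooden cradle board 140 x 100 x 8 mm fixed to the bench, origin at the centre of its underside. Two parallel places for rollers at its x = -44 and +44 mm, each with two white vee supports (10 mm wide) at y = -36 and +36 mm; 62 mm between them are free for fingers. Roller axes lie along its y, 50 mm above the bench. Which roller is in which place changes.
- lens_case: Lens case: clear jar with black screw lid, 54 mm in diameter, 42 mm high, standing on the bench in front of the stand; origin at the centre of its underside. A bystander.
- film_can: White film canister with grey lid, 34 mm in diameter, 51 mm high, standing on the bench; origin at the centre of its underside. A bystander.

How it is judged:
On the way, in this order (a step that is already met when the one before it is completed fails the run):
1. the plunger is pulled up clear of the rail (10 mm) (value of joint plunger above 0.0095 m), for 0.1 s.
2. the plunger has dropped home in the yellow-marked hole, the carriage within 3 mm of it (value of joint carriage between 0.037 and 0.043 m and value of joint plunger below 0.002 m), for 0.2 s.
3. the long roller is lifted out of the cradle (height (world z) of long_roller_center above 0.075 m), for 0.1 s.
At the end, for the whole second after the job is handed in: Carriage within 3 mm of the yellow-marked hole (0.04 m), plunger home (under 2 mm); long roller released and at rest in both vees, centre within 4 mm across, 7 mm along and 4 mm in height of the seat point, axis within 0.06 rad; short roller, lens case and film can within 20 mm of their start (all of step 2 and x of long_roller_center in the frame of stand_seat between -0.004 and 0.004 m and y of long_roller_center in the frame of stand_seat between -0.007 and 0.007 m and z of long_roller_center in the frame of stand_seat between -0.004 and 0.004 m and angle between the y axis of long_roller_center and the y axis of stand_seat, either way round below 0.06 rad and linear speed of long_roller below 0.02 m/s); the robot touches nothing.
It fails at once if the short roller is moved more than 20 mm (distance of short_roller_center from where it was at the start of the episode above 0.02 m).
It fails at once if the lens case is moved more than 20 mm (distance of lens_case from where it was at the start of the episode above 0.02 m).
It fails at once if the film can is moved more than 20 mm (distance of film_can from where it was at the start of the episode above 0.02 m).
It fails at once if the long roller is pressed into the stand with more than 40 N (contact force between long_roller and stand above 40 N).
It also fails if it takes over 51 s, if anything falls off the work surface, if the arm or the gripper's body presses on something with over 40 N, if the wrist force passes 120 N, or if a joint passes its speed limit or range.

## Working session

There is one attempt and no reset: what is moved stays moved. The work goes in short steps, Python scripts to look and compute and a tool call to move; the robot and the scene stay as the last step left them, time stands still between calls to the robot, and variables do not carry over. Pictures are saved under pics/ and viewed, and the job is handed in when it is done.

Besides the shell and the picture viewer there is one more tool, called after "Emit:" by a JSON object that holds its "api" and its "payload", one argument or row to a line. arm_command: Moves the arm, as the interface text tells. Its arguments: {"type":"object","properties":{"motion":{"type":"string"},"force":{"type":"number"}},"required":["motion"]}

```bash
mkdir -p pics; ls; python3 - <<'E'
from cell import ctrl
import cv2
print(ctrl.state())
for n in ["scene","side","wrist"]:
    s=ctrl.snapshot(n); cv2.imwrite(f"pics/{n}0.png",s["img"][:,:,::-1])
    print(n,s["fx"],s["fy"],s["cx"],s["cy"],s["camera_from_world"].round(4).tolist(),[k for k in s])
E
```

```text
pics
{'clock': 0.0, 'joints': array([-1.33985650e-01,  1.50946818e-01,  1.43801796e+00, -2.97922780e-05,
        1.55381352e+00, -1.33985546e-01]), 'dq': array([ 0.00200344, -0.00027622, -0.00065181,  0.00181667,  0.00044429,
       -0.00263369]), 'joint_torque': array([ 9.08163997e-05, -7.13061190e+01, -5.70858908e+01, -1.86872212e-04,
        9.14935896e-03,  2.21375326e-04]), 'eef_pos': array([5.74765401e-01, 1.08014350e-05, 2.44704280e-01]), 'ee_rot': array([[-3.44032133e-07,  9.99999305e-01, -1.17900238e-03],
       [ 9.99999992e-01,  4.95963625e-07,  1.28864159e-04],
       [ 1.28864654e-04, -1.17900232e-03, -9.99999297e-01]]), 'contact_force': array([ 0.44907634, -1.00756273, -0.37563438]), 'ft_torque': array([0.00372301, 0.05920244, 0.01853774]), 'opening': 0.08545357712148043}
scene 425.0023126952316 425.0023126952316 252.2870869397903 195.65087330296274 [[0.6719, -0.7406, 0.0014, -0.4056], [0.4888, 0.4449, 0.7505, -0.2405], [-0.5565, -0.5035, 0.6609, -0.8432], [0.0, 0.0, 0.0, 1.0]] ['img', 'fx', 'fy', 'cx', 'cy', 'camera_from_world']
side 439.9234578988137 439.9234578988137 254.0645559627794 191.90076198727647 [[0.8508, -0.5254, -0.0055, -0.495], [0.2477, 0.3919, 0.886, -0.1486], [-0.4634, -0.7553, 0.4636, -0.7852], [0.0, 0.0, 0.0, 1.0]] ['img', 'fx', 'fy', 'cx', 'cy', 'camera_from_world']
wrist 327.9470014633553 327.9470014633553 254.81464132435656 194.02686369981717 [[1.0, -0.0006, -0.0014, -0.5733], [0.0002, 0.9628, -0.2702, 0.0351], [0.0015, 0.2702, 0.9628, -0.379], [0.0, 0.0, 0.0, 1.0]] ['img', 'fx', 'fy', 'cx', 'cy', 'camera_from_world']
```

View pics/scene0.png

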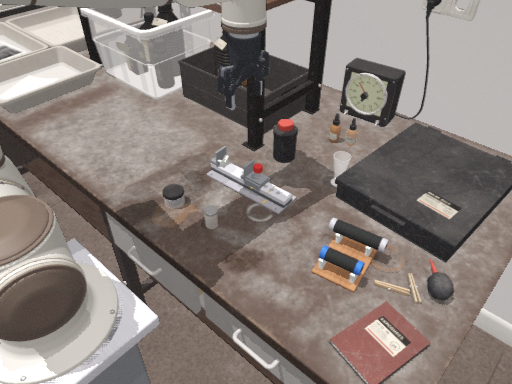

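View pics/side0.png

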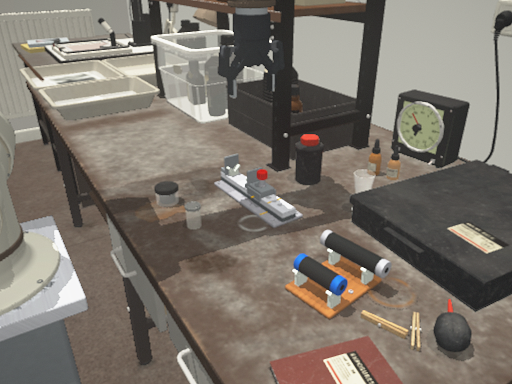

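View pics/wrist0.png

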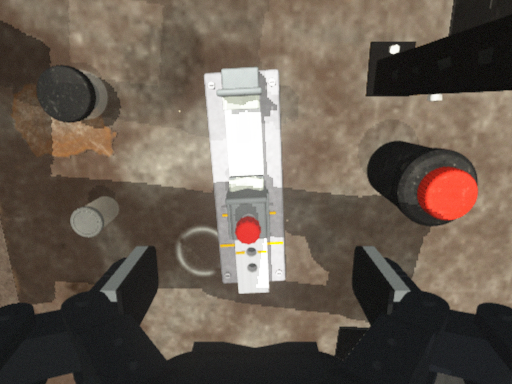

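The wrist view shows the stand nearly along world y, with the red knob at about (248,230), the holes below it near (251,252) and (252,268), the fixed end at the top at about (239,80), and the yellow marks at about (226,245) and (277,243). The cradle is at about (348,255) in the scene view. The long black roller is on its far side, and the blue one is nearer. Next I'll measure.

```bash
cat > h.py <<'E'
from cell import ctrl
import numpy as np, cv2
def ray(s,u,v):
    M=s["camera_from_world"];R=M[:3,:3];o=-R.T@M[:3,3]
    d=R.T@np.array([(u-s["cx"])/s["fx"],-(v-s["cy"])/s["fy"],-1.]);return o,d/np.linalg.norm(d)
def onz(s,u,v,z):
    o,d=ray(s,u,v);return o+d*(z-o[2])/d[2]
def tri(obs):
    A=np.zeros((3,3));b=np.zeros(3);L=[]
    for s,u,v in obs:
        o,d=ray(s,u,v);P=np.eye(3)-np.outer(d,d);A+=P;b+=P@o;L.append((P,o))
    x=np.linalg.solve(A,b);return x,[float(np.linalg.norm(P@(x-o))) for P,o in L]
def proj(s,p):
    M=s["camera_from_world"];c=M[:3,:3]@p+M[:3,3]
    return s["cx"]+s["fx"]*c[0]/-c[2], s["cy"]-s["fy"]*c[1]/-c[2]
def crop(s,x0,x1,y0,y1,k,name):
    cv2.imwrite(name,cv2.resize(s["img"][y0:y1,x0:x1,::-1],None,fx=k,fy=k,interpolation=cv2.INTER_CUBIC))
E
python3 - <<'E'
from h import *
S={n:ctrl.snapshot(n) for n in ["scene","side","wrist"]}
import pickle;pickle.dump(S,open("s0.pkl","wb"))
crop(S["wrist"],190,310,60,300,2.5*1,"pics/w_c.png")
crop(S["scene"],300,400,205,295,6,"pics/sc_c.png")
crop(S["side"],280,400,220,320,6,"pics/si_c.png")
obs=[]
for n,s in S.items():
    h=cv2.cvtColor(s["img"],cv2.COLOR_RGB2HSV)
    m=((h[...,0]<8)|(h[...,0]>172))&(h[...,1]>190)&(h[...,2]>100)
    N,l,st,c=cv2.connectedComponentsWithStats(m.astype(np.uint8))
    print(n,[(st[i].tolist(),c[i].round(1).tolist()) for i in range(1,N) if st[i,4]>25])
    m=(h[...,0]>100)&(h[...,0]<125)&(h[...,1]>170)&(h[...,2]>60)
    N,l,st,c=cv2.connectedComponentsWithStats(m.astype(np.uint8))
    print(' blue',[(st[i].tolist(),c[i].round(1).tolist()) for i in range(1,N) if st[i,4]>15])
E
```

```text
scene []
 blue [([320, 251, 5, 8, 26], [321.7, 255.0]), ([354, 268, 7, 7, 32], [356.6, 270.9])]
side [([257, 170, 10, 10, 77], [261.9, 174.1])]
 blue [([294, 254, 13, 16, 86], [298.6, 260.1]), ([330, 275, 17, 20, 198], [337.3, 284.4])]
wrist [([417, 167, 60, 53, 1840], [446.2, 193.0]), ([236, 222, 23, 21, 349], [247.1, 232.2])]
 blue []
```

View pics/w_c.png

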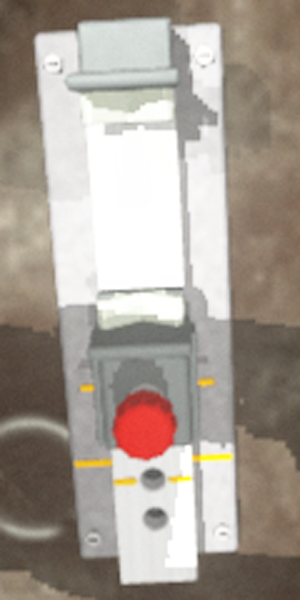

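View pics/sc_c.png

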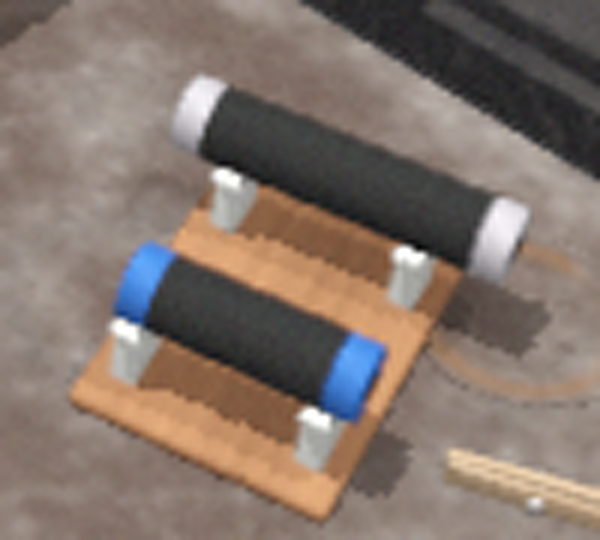

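View pics/si_c.png

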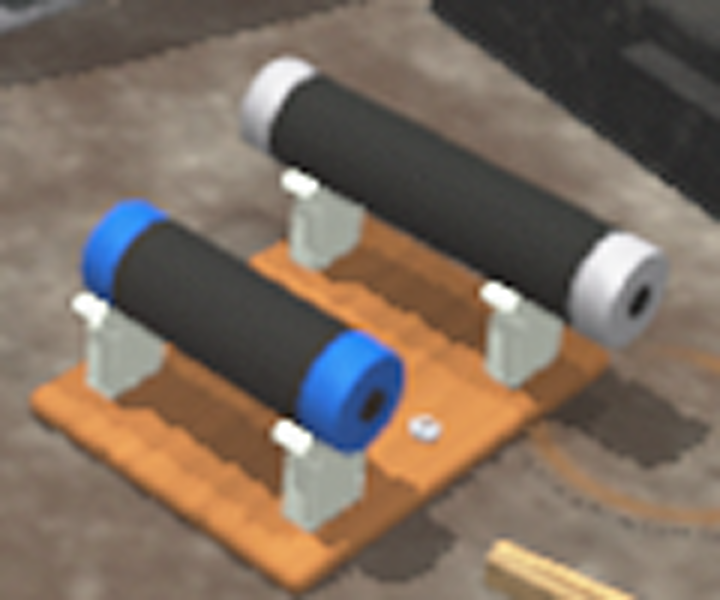

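```bash
python3 - <<'E'
from h import *
import pickle;S=pickle.load(open("s0.pkl","rb"))
w=S["wrist"];g=lambda a,b:(190+a/2.5-.3,60+b/2.5-.3)
C={k:onz(w,*g(*p),.008) for k,p in dict(TL=(35,32),TR=(220,24),BL=(82,557),BR=(237,550)).items()}
for k,v in C.items():print(k,v.round(4))
print("widths",[np.linalg.norm(C[a]-C[b]).round(4) for a,b in ("TL TR".split(),"BL BR".split(),"TL BL".split(),"TR BR".split())])
h1=onz(w,*g(153,478),.03);h2=onz(w,*g(155,518),.03);print("holes",h1,h2,np.linalg.norm(h1-h2))
ra=onz(w,*g(119,583),.03);rb=onz(w,*g(197,579),.03);rc=onz(w,*g(88,125),.03);rd=onz(w,*g(182,122),.03)
print("rail",ra,rb,rc,rd,np.linalg.norm(ra-rb),np.linalg.norm(rc-rd))
v=(rc+rd)/2-(ra+rb)/2;v2=C["TL"]+C["TR"]-C["BL"]-C["BR"]
print("yaw of +y", np.arctan2(-v[0],v[1]),np.arctan2(-v2[0],v2[1]))
k=onz(w,247.1,232.2-1,.078);print("knob",k)
print("knob tri",tri([(w,247.1,232.2),(S["side"],261.9,174.6)]))
# cheek top ends fixed: inner edge approx
print("cheek", onz(w,*g(68,88),.078),onz(w,*g(178,80),.078))
# roller ends from side & scene : cap silhouette centres
si=S["side"];sc=S["scene"]
q=lambda a,b:(280+a/6-.4,220+b/6-.4); r=lambda a,b:(300+a/6-.4,205+b/6-.4)
print("far right cap", tri([(si,*q(640,295)),(sc,*r(511,242))]))
print("si face z=.05", onz(si,*q(638,297),.05),"short",onz(si,*q(374,403),.05))
for n,pl in dict(si=[(si,*q(*p)) for p in ((30,398),(292,590),(608,355))],sc=[(sc,*r(*p)) for p in ((72,398),(322,520),(462,270))]).items():
    print(n,"board corners z8",[onz(*o,.008).round(4).tolist() for o in pl])
E
```

```text
TL [0.5199 0.098  0.008 ]
TR [0.5975 0.1012 0.008 ]
BL [ 0.5329 -0.1496  0.008 ]
BR [ 0.6106 -0.1457  0.008 ]
widths [np.float64(0.0777), np.float64(0.0777), np.float64(0.248), np.float64(0.2472)]
holes [ 0.56901281 -0.09588338  0.03      ] [ 0.56986521 -0.11617064  0.03      ] 0.0203051583286263
rail [ 0.55262746 -0.1504325   0.03      ] [ 0.58971917 -0.14827502  0.03      ] [0.54319684 0.06069732 0.03      ] [0.58137852 0.06185639 0.03      ] 0.037154407427347755 0.038199265258148436
yaw of +y 0.04216085202577097 0.052564560493368474
knob [ 0.56609669 -0.05215663  0.078     ]
knob tri (array([ 0.56722265, -0.05466576,  0.07618835]), [0.0013643380422120066, 0.001364338042212027])
cheek [0.54088558 0.07413626 0.078     ] [0.57887539 0.07675365 0.078     ]
far right cap (array([ 0.58099103, -0.41277681,  0.04452287]), [0.0013009967334316882, 0.001300996733431554])
si face z=.05 [ 0.57578749 -0.417309    0.05      ] short [ 0.48584789 -0.41260954  0.05      ]
si board corners z8 [[0.4426, -0.3235, 0.008], [0.4559, -0.4206, 0.008], [0.594, -0.396, 0.008]]
sc board corners z8 [[0.4396, -0.3222, 0.008], [0.4547, -0.4177, 0.008], [0.5886, -0.3953, 0.008]]
```

The geometry agrees: the board measures 78x248 mm against 80x250, the hole pitch 20.3 mm against 20, and the fixed cheek and the marked hole both give a seat at about (0.564, 0.006) with yaw about 0.048. Next I'll move above the knob.

Emit:
{"api": "arm_command", "payload": {
  "motion": "0 0 -0.02 -20 -3 30 0; 0 0 -0.04 -40 -6 60 0; 0 0 -0.048 -55 -8 80 0; 0 0 -0.048 -55 -8 85 0; 0 0 -0.048 -55 -8 85 0; 0 0 -0.048 -55 -8 85 0",
  "force": 40
}}

```text
clock: 0.8
eef_pos: [0.5674, -0.0547, 0.1611]
ee_rot: [[-0.048, 0.999, 0.001], [0.999, 0.048, 0.0], [0.0, 0.001, -1.0]]
contact_force: [-0.7, -0.1, -0.1]
opening: 0.085
```

```bash
python3 - <<'E'
from h import *
w=ctrl.snapshot("wrist");cv2.imwrite("pics/w1.png",w["img"][:,:,::-1])
st=ctrl.state();print(st["eef_pos"],st["ee_rot"].round(4).tolist())
h=cv2.cvtColor(w["img"],cv2.COLOR_RGB2HSV)
m=((h[...,0]<8)|(h[...,0]>172))&(h[...,1]>190)&(h[...,2]>100)
N,l,s,c=cv2.connectedComponentsWithStats(m.astype(np.uint8))
for i in range(1,N):
    if s[i,4]>100:print(s[i],c[i],onz(w,*c[i],.08))
print(proj(w,np.array([.567,-.055,.085])))
E
```

```text
[ 0.56759057 -0.05448196  0.16160691] [[-0.0481, 0.9988, 0.0015], [0.9988, 0.0481, -0.0001], [-0.0002, 0.0015, -1.0]]
[239 185  35  36 861] [256.00348432 203.20441347] [ 0.56686215 -0.05169391  0.08      ]
(np.float64(256.00006742088766), np.float64(210.26469854986325))
```

View pics/w1.png

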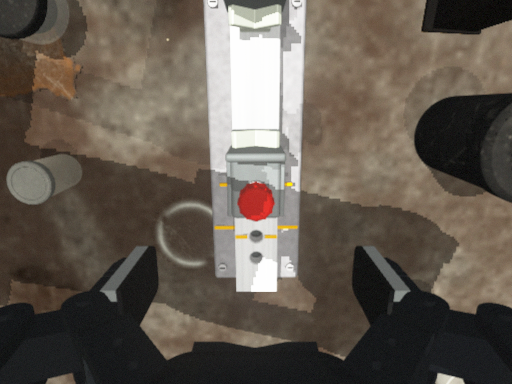

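The knob is centred at (256,202), in column with the rail, and the rail runs vertically in the image, so the yaw is right. The yellow-marked hole is at (256,236). I'll refine the y distances from this view.

```bash
python3 - <<'E'
from h import *
w=ctrl.snapshot("wrist")
for n,p,z in [("h2",(256,236),.03),("h3",(256.3,257.3),.03),("rail end",(256.5,292),.03),("knob top",(256,202),.085),("cheek slide top inner/outer",(256,153),.078),("c2",(256,162),.078),("vee fixed",(255,24),.05),("BL",(215,277),.008),("BR",(300,277),.008)]:
    print(n,onz(w,*p,z).round(4))
crop(w,190,320,0,300,2,"pics/w1c.png")
E
```

```text
h2 [ 0.5696 -0.0966  0.03  ]
h3 [ 0.5709 -0.1166  0.03  ]
rail end [ 0.5727 -0.1508  0.03  ]
knob top [ 0.5671 -0.0493  0.085 ]
cheek slide top inner/outer [ 0.5656 -0.0182  0.078 ]
c2 [ 0.5659 -0.0241  0.078 ]
vee fixed [0.5611 0.0635 0.05  ]
BL [ 0.5328 -0.1503  0.008 ]
BR [ 0.6146 -0.1464  0.008 ]
```

View pics/w1c.png

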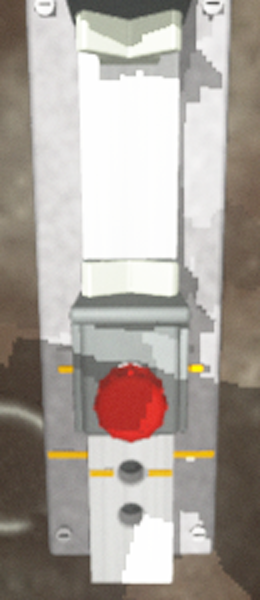

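Emit:
{"api": "arm_command", "payload": {
  "motion": "0 0 0 4 0 20 0; 0 0 0 4 0 45 0; 0 0 0 4 0 70 0; 0 0 0 4 0 89 0; 0 0 0 4 0 89 0; 0 0 0 4 0 89 0; 0 0 0 4 0 89 255; 0 0 0 4 0 89 255; 0 0 0 4 0 89 255; 0 0 0 4 0 89 255; 0 0 0 4 0 89 255; 0 0 0 4 0 89 255; 0 0 0 4 0 89 255; 0 0 0 4 0 89 255; 0 0 0 4 0 89 255; 0 0 0 4 0 89 255",
  "force": 60
}}

```text
clock: 2.23
eef_pos: [0.5676, -0.0511, 0.0721]
ee_rot: [[-0.048, 0.999, 0.002], [0.999, 0.048, -0.0], [-0.0, 0.002, -1.0]]
contact_force: [3.9, 1.6, 6.0]
opening: 0.0208
```

```bash
python3 - <<'E'
from h import *
s=ctrl.snapshot("side");crop(s,200,320,110,230,5,"pics/s2.png")
st=ctrl.state();print(st["eef_pos"],st["opening"],st["contact_force"])
E
```

```text
[ 0.56755141 -0.05108059  0.07206901] 0.02124191368535307 [4.70509959 1.37102435 6.06308245]
```

View pics/s2.png

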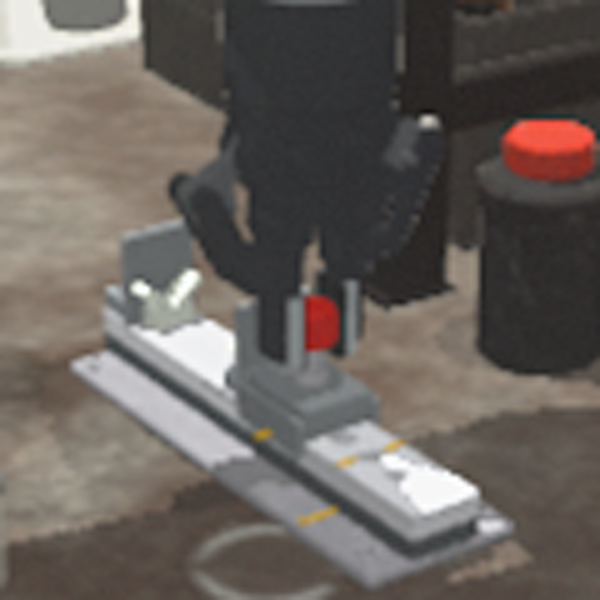

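The pads hold the knob, with the red visible between them. Now I'll pull it up 14 mm.

Emit:
{"api": "arm_command", "payload": {
  "motion": "0 0 0 0 0 -4 255; 0 0 0 0 0 -8 255; 0 0 0 0 0 -12 255; 0 0 0 0 0 -15 255; 0 0 0 0 0 -15 255; 0 0 0 0 0 -15 255; 0 0 0 0 0 -15 255; 0 0 0 0 0 -15 255"
}}

```text
clock: 2.95
eef_pos: [0.5674, -0.0511, 0.0859]
ee_rot: [[-0.048, 0.999, 0.001], [0.999, 0.048, 0.0], [-0.0, 0.001, -1.0]]
contact_force: [11.1, -0.7, -10.1]
opening: 0.0207
```

```bash
python3 - <<'E'
from h import *
s=ctrl.snapshot("side");crop(s,200,320,110,230,5,"pics/s3.png")
st=ctrl.state();print(st["eef_pos"],st["opening"],st["contact_force"])
E
```

```text
[ 0.56736198 -0.05103865  0.08585388] 0.020865189802076706 [ 11.97489944   0.33914304 -10.63285524]
```

View pics/s3.png

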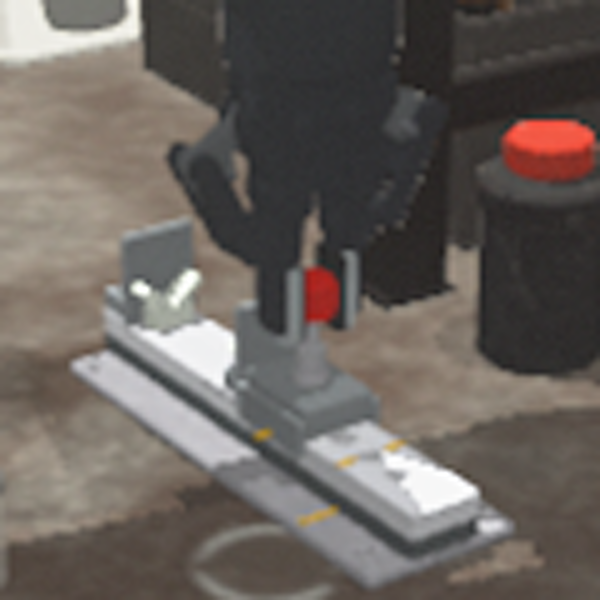

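The plunger is up: −10.5 N is about 14.5 mm of lift. Now I'll slide it 45 mm along stand −y, with a 1 mm shift in x to relieve the side load.

Emit:
{"api": "arm_command", "payload": {
  "motion": "0 0 0 0 1 0 255; 0 0 0 -5 1 0 255; 0 0 0 -10 1 0 255; 0 0 0 -15 1 0 255; 0 0 0 -20 1 0 255; 0 0 0 -25 1 0 255; 0 0 0 -30 1 0 255; 0 0 0 -35 1 0 255; 0 0 0 -40 1 0 255; 0 0 0 -45 1 0 255; 0 0 0 -45 1 0 255; 0 0 0 -45 1 0 255; 0 0 0 -45 1 0 255; 0 0 0 -45 1 0 255"
}}

```text
clock: 4.17
eef_pos: [0.5699, -0.0962, 0.0857]
ee_rot: [[-0.048, 0.999, -0.0], [0.999, 0.048, 0.0], [0.0, -0.0, -1.0]]
contact_force: [5.9, -1.3, -11.1]
opening: 0.0208
```

```bash
python3 - <<'E'
from h import *
st=ctrl.state();print(st["eef_pos"],st["opening"],st["contact_force"])
s=ctrl.snapshot("side");crop(s,200,320,110,230,5,"pics/s4.png")
w=ctrl.snapshot("wrist");cv2.imwrite("pics/w4.png",w["img"][:,:,::-1])
E
```

```text
[ 0.5698941  -0.09616712  0.08566434] 0.020806643567931 [  5.92172724  -1.3371782  -11.05430352]
```

View pics/s4.png

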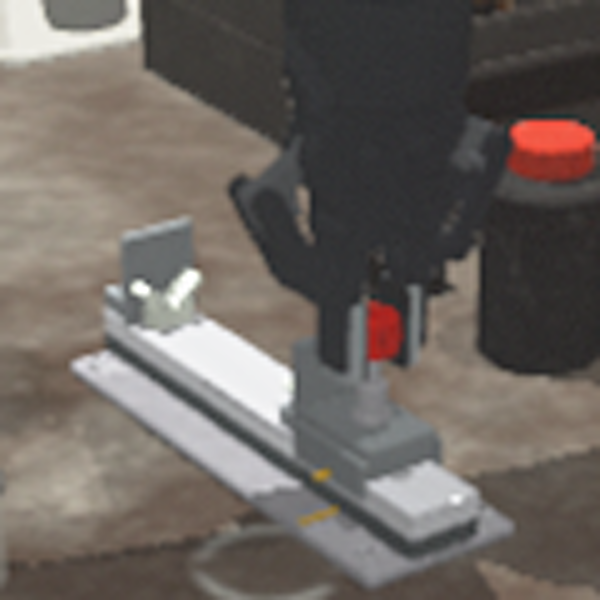

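View pics/w4.png

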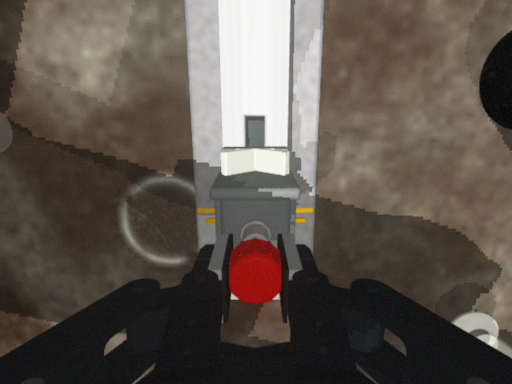

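```bash
python3 - <<'E'
from h import *
w=ctrl.snapshot("wrist");crop(w,180,330,90,310,2.7*1,"pics/w4c.png")
E
```

```text
(no output)
```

View pics/w4c.png

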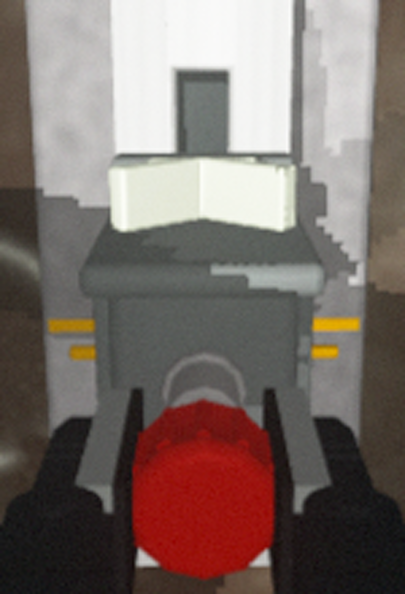

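```bash
python3 - <<'E'
from h import *
w=ctrl.snapshot("wrist")
g=lambda a,b:(180+a/2.7-.3,90+b/2.7-.3)
for n,p,z in [("cheek in",(200,266),.078),("cheek out",(200,293),.078),("long mark L",(72,326),.008),("long R",(335,325),.008),("pointer",(82,352),.008),("pointer",(82,352),.03),("pointerR",(325,352),.03),("slot end",(203,70),.03),("pin shaft base",(203,392),.048)]:
    print(n,onz(w,*g(*p),z).round(4))
print(ctrl.state()["clock"])
E
```

```text
cheek in [ 0.5668 -0.0637  0.078 ]
cheek out [ 0.567  -0.0682  0.078 ]
long mark L [ 0.5366 -0.0987  0.008 ]
long R [ 0.6012 -0.0954  0.008 ]
pointer [ 0.5392 -0.1054  0.008 ]
pointer [ 0.542  -0.0971  0.03  ]
pointerR [ 0.5957 -0.0946  0.03  ]
slot end [ 0.5659 -0.0352  0.03  ]
pin shaft base [ 0.5688 -0.0978  0.048 ]
4.3667
```

The sliding cheek's inner face is at y −0.0637 against a target of −0.0636, and the pointers line up with the yellow marks to about 1 mm. Lowering now.

Emit:
{"api": "arm_command", "payload": {
  "motion": "0 0 0 0 0 3 255; 0 0 0 0 0 6 255; 0 0 0 0 0 9 255; 0 0 0 0 0 12 255; 0 0 0 0 0 14 255; 0 0 0 0 0 14 255; 0 0 0 0 0 14 255; 0 0 0 0 0 14 255"
}}

```text
clock: 5.03
eef_pos: [0.57, -0.0961, 0.0722]
ee_rot: [[-0.048, 0.999, 0.0], [0.999, 0.048, -0.0], [-0.0, 0.0, -1.0]]
contact_force: [3.8, -0.2, -3.8]
opening: 0.0207
```

```bash
python3 - <<'E'
from h import *
st=ctrl.state();print(st["eef_pos"],st["opening"],st["contact_force"])
s=ctrl.snapshot("side");crop(s,200,320,110,230,5,"pics/s5.png")
E
```

```text
[ 0.56997441 -0.09610431  0.07220728] 0.020683747473557983 [ 3.80439109 -0.20481008 -3.78282152]
```

View pics/s5.png

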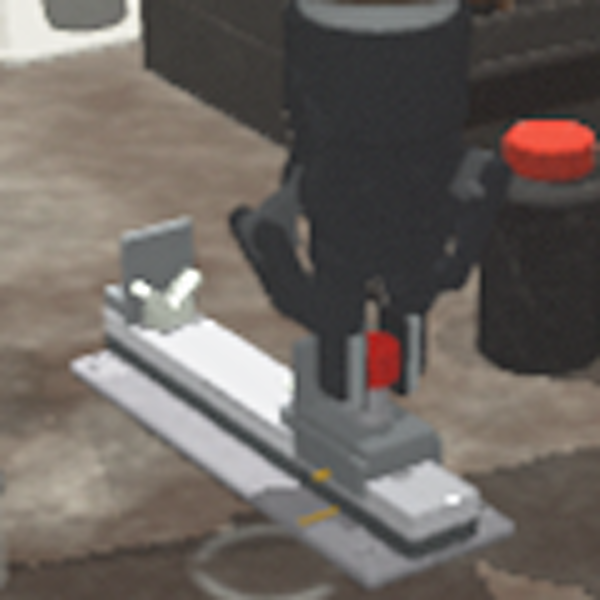

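The plunger is near home, with a small spring load left on the gripper. I'll release and let it drop.

Emit:
{"api": "arm_command", "payload": {
  "motion": "0 0 0 0 0 0 0; 0 0 0 0 0 0 0; 0 0 0 0 0 0 0; 0 0 0 0 0 0 0; 0 0 0 0 0 0 0; 0 0 0 0 0 0 0; 0 0 0 0 0 -10 0; 0 0 0 0 0 -40 0; 0 0 0 0 0 -70 0; 0 0 0 0 0 -90 0; 0 0 0 0 0 -90 0; 0 0 0 0 0 -90 0"
}}

```text
clock: 6.08
eef_pos: [0.5704, -0.096, 0.1639]
ee_rot: [[-0.048, 0.999, 0.002], [0.999, 0.048, -0.001], [-0.001, 0.002, -1.0]]
contact_force: [0.6, 1.3, -0.1]
opening: 0.0853
```

```bash
python3 - <<'E'
from h import *
st=ctrl.state();print(st["eef_pos"],st["opening"],st["contact_force"])
s=ctrl.snapshot("side");crop(s,200,320,110,230,5,"pics/s6.png")
w=ctrl.snapshot("wrist")
cv2.imwrite("pics/w6.png",w["img"][:,:,::-1])
for n,s in (("side",s),("wrist",w)):
    h=cv2.cvtColor(s["img"],cv2.COLOR_RGB2HSV)
    m=((h[...,0]<8)|(h[...,0]>172))&(h[...,1]>170)&(h[...,2]>100)
    N,l,q,c=cv2.connectedComponentsWithStats(m.astype(np.uint8))
    for i in range(1,N):
        if q[i,4]>50:print(n,q[i],c[i],onz(s,*c[i],.078))
    print(n,proj(s,np.array([.5695,-.0966,.076])),proj(s,np.array([.5695,-.0966,.086])))
E
```

```text
[ 0.57036864 -0.09604609  0.16391702] 0.08532189539766372 [ 0.64082549  1.29972465 -0.12113957]
side [301 134  18  12 166] [309.34939759 139.29518072] [0.7888992 0.0576654 0.078    ]
side [269 177  11  10  94] [273.68085106 181.5106383 ] [ 0.56930302 -0.10045902  0.078     ]
side (np.float64(272.73441388923817), np.float64(181.65276196173284)) (np.float64(272.8009380006962), np.float64(177.43879222735964))
wrist [ 238  187   35   38 1000] [254.882 205.886] [ 0.56875464 -0.09596622  0.078     ]
wrist (np.float64(255.9181885153846), np.float64(205.92439517719575)) (np.float64(255.9672223828773), np.float64(210.55315537972552))
```

View pics/s6.png

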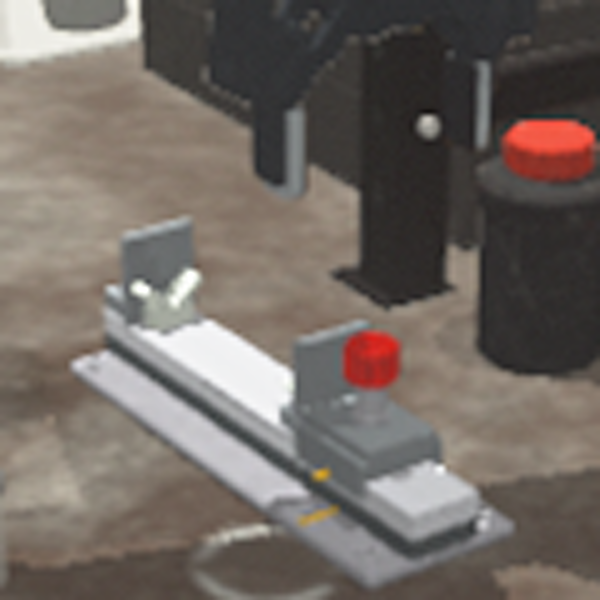

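View pics/w6.png

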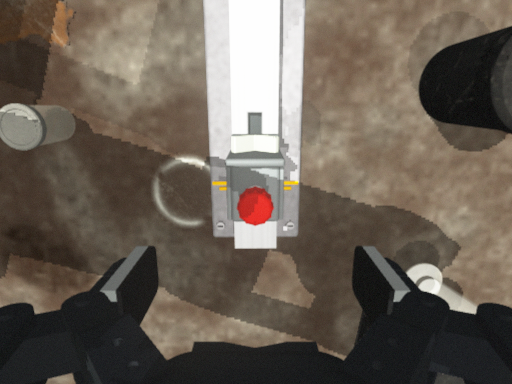

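The plunger is home. The knob centre in the side view, (273.7,181.5), matches the home projection (272.7,181.7) and not the +10 mm one (row 177.4). The pointers sit beside the long yellow marks. Now I'll move over the cradle.

Emit:
{"api": "arm_command", "payload": {
  "motion": "0 0 -0.01 -20 -2 -20 0; 0 0 -0.02 -45 -4 -30 0; 0 0 -0.03 -70 -6 -36 0; 0 0 -0.04 -100 -8 -36 0; 0 0 -0.05 -130 -11 -36 0; 0 0 -0.07 -160 -14 -36 0; 0 0 -0.09 -190 -17 -36 0; 0 0 -0.1 -220 -20 -36 0; 0 0 -0.112 -240 -21 -36 0; 0 0 -0.112 -255 -22 -36 0; 0 0 -0.112 -255 -22 -36 0; 0 0 -0.112 -255 -22 -36 0; 0 0 -0.112 -255 -22 -36 0"
}}

```text
clock: 7.27
eef_pos: [0.5603, -0.3507, 0.1978]
ee_rot: [[-0.16, 0.987, -0.001], [0.987, 0.16, 0.001], [0.001, -0.001, -1.0]]
contact_force: [-0.6, -0.1, 0.5]
opening: 0.0856
```

```bash
python3 - <<'E'
from h import *
st=ctrl.state();print(st["eef_pos"],st["ee_rot"].round(4).tolist())
w=ctrl.snapshot("wrist")
cv2.imwrite("pics/w7.png",w["img"][:,:,::-1])
crop(w,150,360,40,330,2,"pics/w7c.png")
E
```

```text
[ 0.5602548  -0.35073577  0.19778789] [[-0.1595, 0.9872, -0.0007], [0.9872, 0.1595, 0.0009], [0.001, -0.0005, -1.0]]
```

View pics/w7.png

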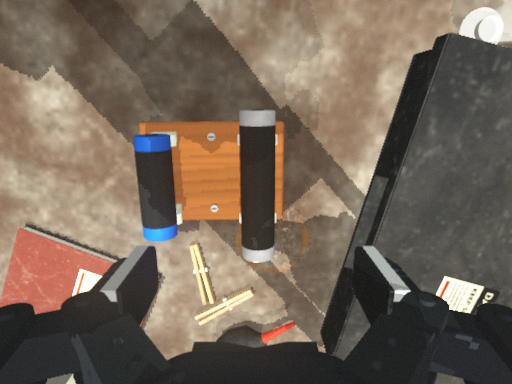

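View pics/w7c.png

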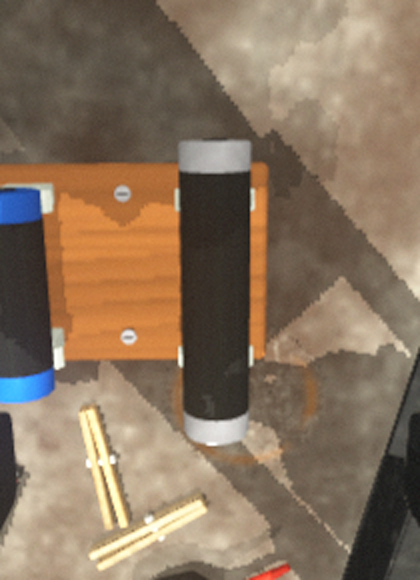

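```bash
python3 - <<'E'
from h import *
w=ctrl.snapshot("wrist");M=w["camera_from_world"];print("cam",(-M[:3,:3].T@M[:3,3]).round(4))
g=lambda a,b:(150+a/2-.25,40+b/2-.25)
for n,p in dict(end1=(215.5,140),end2=(215,443),end2b=(215,420)).items():
    for z in (.035,.05,.065): print(n,z,onz(w,*g(*p),z).round(4))
for z,p in [(.05,(180,160)),(.05,(251,160)),(.05,(184,430)),(.05,(247,430))]:print(onz(w,*g(*p),z).round(4))
st=ctrl.state();R=st["ee_rot"];t=st["eef_pos"]
for p,z in [((375,230),0),((400,150),0),((325,345),0),((412,70),.06),((385,240),.06),((345,345),.06)]:
    q=onz(w,*p,z);print("case",q.round(4),"tool",(R.T@(q-t)).round(4))
E
```

```text
cam [ 0.5484 -0.2832  0.3269]
end1 0.035 [ 0.5515 -0.2891  0.035 ]
end1 0.05 [ 0.5514 -0.2888  0.05  ]
end1 0.065 [ 0.5512 -0.2885  0.065 ]
end2 0.035 [ 0.5745 -0.4312  0.035 ]
end2 0.05 [ 0.5732 -0.4236  0.05  ]
end2 0.065 [ 0.5719 -0.416   0.065 ]
end2b 0.035 [ 0.5726 -0.4191  0.035 ]
end2b 0.05 [ 0.5713 -0.4121  0.05  ]
end2b 0.065 [ 0.5701 -0.4051  0.065 ]
[ 0.5382 -0.299   0.05  ]
[ 0.5671 -0.2944  0.05  ]
[ 0.558  -0.4194  0.05  ]
[ 0.5867 -0.4147  0.05  ]
case [ 0.6959 -0.3926  0.    ] tool [-0.0632  0.1269  0.1983]
case [ 0.6985 -0.3055  0.    ] tool [0.0222 0.1435 0.1983]
case [ 0.6749 -0.5443  0.    ] tool [-0.2096  0.0819  0.1982]
case [ 0.663  -0.2407  0.06  ] tool [0.0919 0.1189 0.1383]
case [ 0.6799 -0.3803  0.06  ] tool [-0.0485  0.1132  0.1383]
case [ 0.6708 -0.4933  0.06  ] tool [-0.1586  0.0861  0.1382]
```

The roller centre is (0.5617, −0.3523) with axis yaw 0.161. The measured length is 129 mm against 130, so it agrees. The black case is 86 mm or more away and clear. Descending to grip.

Emit:
{"api": "arm_command", "payload": {
  "motion": "0 0 0 -2 1 30 0; 0 0 0 -2 1 60 0; 0 0 0 -2 1 90 0; 0 0 0 -2 1 115 0; 0 0 0 -2 1 135 0; 0 0 0 -2 1 148 0; 0 0 0 -2 1 152 0; 0 0 0 -2 1 152 0; 0 0 0 -2 1 152 0; 0 0 0 -2 1 152 255; 0 0 0 -2 1 152 255; 0 0 0 -2 1 152 255; 0 0 0 -2 1 152 255; 0 0 0 -2 1 152 255; 0 0 0 -2 1 152 255; 0 0 0 -2 1 152 255; 0 0 0 -2 1 152 255; 0 0 0 -2 1 152 255",
  "force": 40
}}

```text
clock: 8.87
eef_pos: [0.5626, -0.3536, 0.0472]
ee_rot: [[-0.159, 0.987, 0.003], [0.987, 0.159, -0.001], [-0.001, 0.002, -1.0]]
contact_force: [7.7, 0.6, 2.5]
opening: 0.0285
```

```bash
python3 - <<'E'
from h import *
st=ctrl.state();print(st["eef_pos"],st["opening"],st["contact_force"])
s=ctrl.snapshot("side");crop(s,260,420,180,320,4,"pics/s8.png")
E
```

```text
[ 0.56262729 -0.35362104  0.04719822] 0.02850210517854417 [7.65652023 0.59717208 2.49869774]
```

View pics/s8.png

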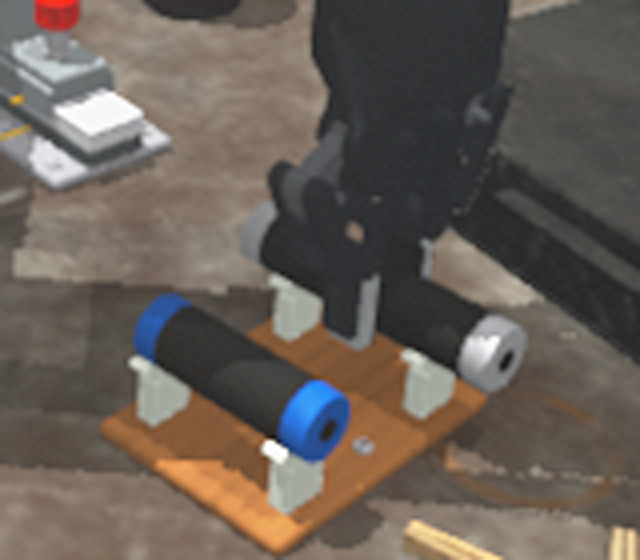

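The jaws hold the roller at its middle, with the opening at 28.5 mm. Lifting now.

Emit:
{"api": "arm_command", "payload": {
  "motion": "0 0 0 0 0 -5 255; 0 0 0 0 0 -12 255; 0 0 0 0 0 -25 255; 0 0 0 0 0 -45 255; 0 0 0 0 0 -70 255; 0 0 0 0 0 -95 255; 0 0 0 0 0 -115 255; 0 0 0 0 0 -120 255; 0 0 0 0 0 -120 255; 0 0 0 0 0 -120 255; 0 0 0 0 0 -120 255"
}}

```text
clock: 9.83
eef_pos: [0.561, -0.3532, 0.1648]
ee_rot: [[-0.159, 0.987, -0.002], [0.987, 0.159, 0.001], [0.002, -0.001, -1.0]]
contact_force: [-0.2, 0.1, -1.5]
opening: 0.0285
```

```bash
python3 - <<'E'
from h import *
st=ctrl.state();print(st["eef_pos"],st["opening"],st["contact_force"],st["ft_torque"])
s=ctrl.snapshot("side");crop(s,230,430,100,300,3,"pics/s9.png")
w=ctrl.snapshot("wrist");cv2.imwrite("pics/w9.png",w["img"][:,:,::-1])
E
```

```text
[ 0.56104699 -0.3531578   0.16479351] 0.028480440710271688 [-0.24862928  0.07779757 -1.50342329] [ 0.0270408   0.01828533 -0.01404851]
```

View pics/s9.png

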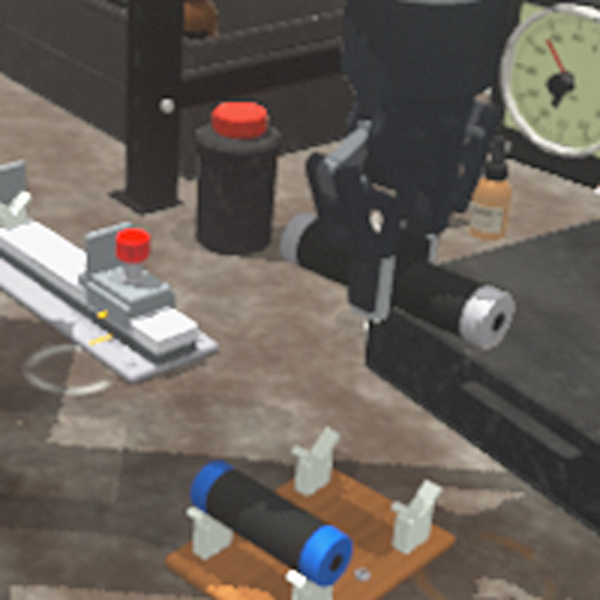

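View pics/w9.png

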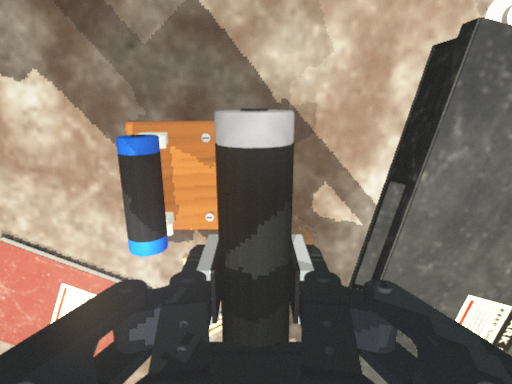

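The roller is in the jaws and square to the tool, with its far steel cap spanning about (216–294, 112–147). I'll measure its offset in the hand.

```bash
python3 - <<'E'
from h import *
st=ctrl.state();R=st["ee_rot"];t=st["eef_pos"]
w=ctrl.snapshot("wrist");crop(w,200,310,95,345,2.4,"pics/w9c.png")
for z in (.1676,.1826):
  for p in ((255,109),(255,113),(255,147),(216,125),(294,125),(218,200),(292,200)):
    q=onz(w,*p,z);print(z,p,(R.T@(q-t)).round(4))
s=ctrl.snapshot("side")
# side view far-right cap face centre and near cap
q=(230+498/3,100+320/3)
for z in (.160,.1676,.175):print("end2",z,(R.T@(onz(s,*q,z)-t)).round(4))
E
```

```text
0.1676 (255, 109) [ 0.0659 -0.001  -0.0026]
0.1676 (255, 113) [ 0.0645 -0.001  -0.0026]
0.1676 (255, 147) [ 0.0518 -0.001  -0.0027]
0.1676 (216, 125) [ 0.0601 -0.0158 -0.0026]
0.1676 (294, 125) [ 0.0601  0.0137 -0.0027]
0.1676 (218, 200) [ 0.0306 -0.0159 -0.0027]
0.1676 (292, 200) [ 0.0306  0.0138 -0.0027]
0.1826 (255, 109) [ 0.0662 -0.001  -0.0176]
0.1826 (255, 113) [ 0.0649 -0.001  -0.0176]
0.1826 (255, 147) [ 0.0538 -0.0011 -0.0177]
0.1826 (216, 125) [ 0.0611 -0.014  -0.0176]
0.1826 (294, 125) [ 0.0611  0.0119 -0.0177]
0.1826 (218, 200) [ 0.0351 -0.0141 -0.0177]
0.1826 (292, 200) [ 0.0351  0.012  -0.0177]
end2 0.16 [-0.0595  0.0144  0.0047]
end2 0.1676 [-0.0664  0.0019 -0.0029]
end2 0.175 [-0.0731 -0.0102 -0.0102]
```

View pics/w9c.png

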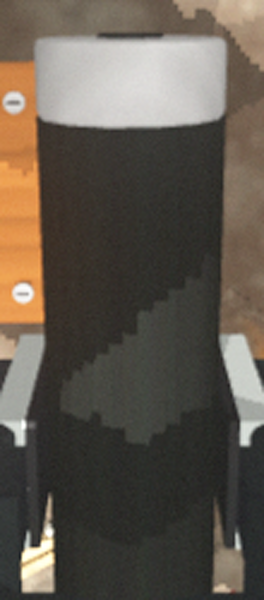

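The roller is centred in the hand to within 1 mm and level. Carrying it over the stand.

Emit:
{"api": "arm_command", "payload": {
  "motion": "0 0 0 10 2 0 255; 0 0 0.01 30 5 0 255; 0 0 0.02 55 9 0 255; 0 0 0.03 83 14 0 255; 0 0 0.04 111 19 0 255; 0 0 0.05 139 24 0 255; 0 0 0.06 167 29 0 255; 0 0 0.07 195 34 0 255; 0 0 0.08 223 39 0 255; 0 0 0.09 251 44 0 255; 0 0 0.1 279 49 0 255; 0 0 0.112 307 54 0 255; 0 0 0.112 330 58 10 255; 0 0 0.112 345 60 20 255; 0 0 0.112 353 61 30 255; 0 0 0.112 353 61 35 255; 0 0 0.112 353 61 35 255; 0 0 0.112 353 61 35 255; 0 0 0.112 353 61 35 255"
}}

```text
clock: 11.62
eef_pos: [0.5657, 0.0038, 0.1317]
ee_rot: [[-0.047, 0.999, 0.0], [0.999, 0.047, -0.0], [-0.0, 0.0, -1.0]]
contact_force: [-0.3, -0.1, -1.3]
opening: 0.0288
```

```bash
python3 - <<'E'
from h import *
st=ctrl.state();print(st["clock"],st["eef_pos"],st["ee_rot"].round(4).tolist(),st["opening"],st["contact_force"])
for n in ("side","scene"):
    s=ctrl.snapshot(n);crop(s,180,310,80,230,4,f"pics/{n}10.png")
w=ctrl.snapshot("wrist");cv2.imwrite("pics/w10.png",w["img"][:,:,::-1])
E
```

```text
11.6167 [0.56574765 0.00376346 0.13172409] [[-0.0469, 0.9989, 0.0005], [0.9989, 0.0469, -0.0002], [-0.0002, 0.0005, -1.0]] 0.028785676016835036 [-0.32863669 -0.10471824 -1.26199797]
```

View pics/w10.png

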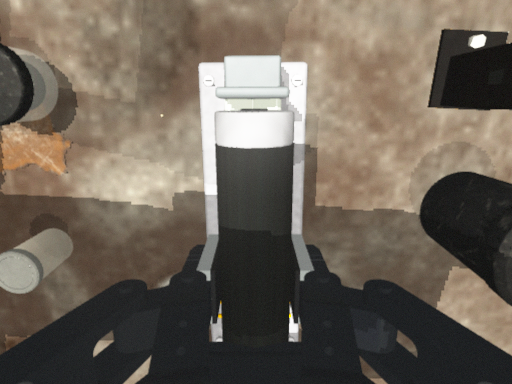

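View pics/side10.png

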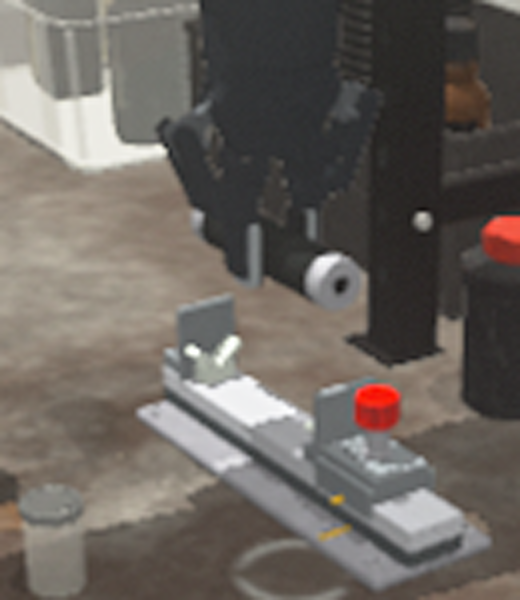

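```bash
python3 - <<'E'
from h import *
st=ctrl.state();R=st["ee_rot"];t=st["eef_pos"]
w=ctrl.snapshot("wrist");crop(w,190,320,40,340,2,"pics/w10c.png")
for n,p,z in [("cheekL",(216,92),.078),("cheekR",(289,92),.078),("inner edge",(252,97),.078),("bdTL",(200,64),.008),("bdTR",(307,64),.008),("bdL",(211,235),.008),("bdR",(301,235),.008),("rim",(255,110.5),.1495),("rolL",(216,125),.1345),("rolR",(294,125),.1345)]:
    print(n,(R.T@(onz(w,*p,z)-t)).round(4))
E
```

```text
cheekL [ 0.0734 -0.0218  0.0537]
cheekR [0.0734 0.017  0.0538]
inner edge [ 0.0708 -0.0027  0.0537]
bdTL [ 0.0946 -0.0406  0.1237]
bdTR [0.0946 0.0364 0.1238]
bdL [-0.0379 -0.0376  0.1237]
bdR [-0.0379  0.037   0.1238]
rim [ 0.0656 -0.0011 -0.0178]
rolL [ 0.0599 -0.0158 -0.0028]
rolR [ 0.0599  0.0136 -0.0027]
```

View pics/w10c.png

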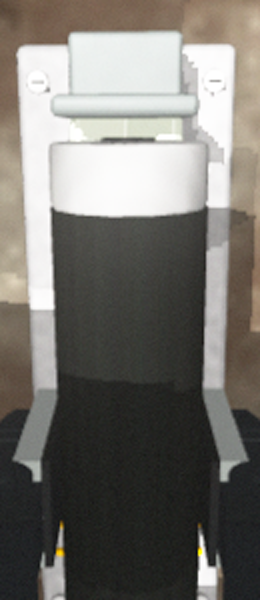

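The fixed cheek's inner face is 70.8 mm ahead, so I'll shift +2 mm along and −0.5 mm across. Then I'll descend to just above the vees.

Emit:
{"api": "arm_command", "payload": {
  "motion": "0 0 -0.003 2 -0.5 10 255; 0 0 -0.003 2 -0.5 25 255; 0 0 -0.003 2 -0.5 40 255; 0 0 -0.003 2 -0.5 53 255; 0 0 -0.003 2 -0.5 62 255; 0 0 -0.003 2 -0.5 68 255; 0 0 -0.003 2 -0.5 68 255; 0 0 -0.003 2 -0.5 68 255; 0 0 -0.003 2 -0.5 68 255"
}}

```text
clock: 12.57
eef_pos: [0.5653, 0.0067, 0.0639]
ee_rot: [[-0.051, 0.999, 0.001], [0.999, 0.051, -0.0], [-0.0, 0.001, -1.0]]
contact_force: [-0.6, -0.4, -0.5]
opening: 0.0288
```

```bash
python3 - <<'E'
from h import *
st=ctrl.state();print(st["clock"],st["eef_pos"],st["opening"],st["contact_force"],st["ft_torque"])
s=ctrl.snapshot("side");crop(s,190,310,110,230,5,f"pics/side11.png")
w=ctrl.snapshot("wrist");crop(w,190,320,40,340,2,"pics/w11.png")
E
```

```text
12.5667 [0.56525607 0.00666008 0.06393975] 0.02880681632459575 [-0.56913415 -0.38101478 -0.53426545] [ 0.03359123 -0.06347814 -0.05551405]
```

View pics/w11.png

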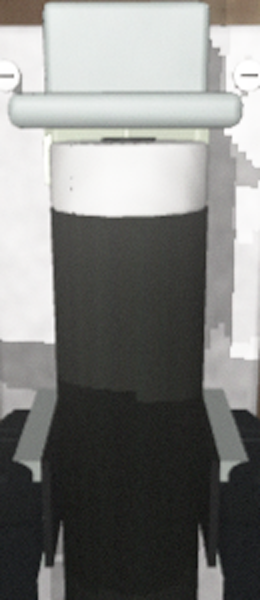

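View pics/side11.png

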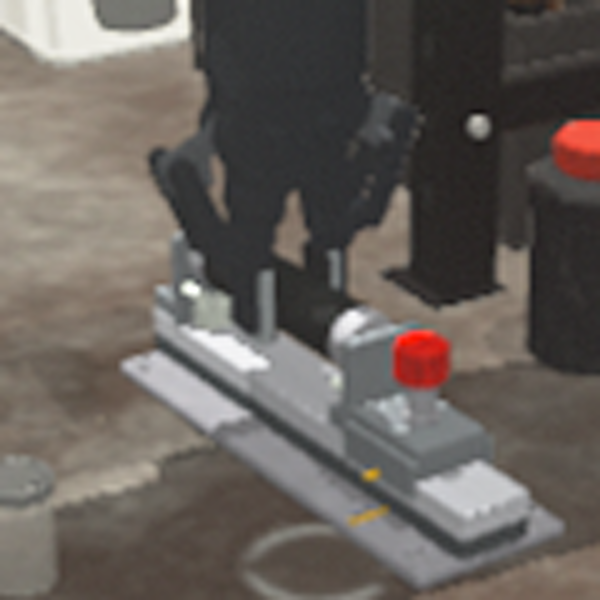

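The roller lies between the cheeks with no contact. The gap to the fixed cheek is about 2.5–3 mm and the lateral offset about 0.8 mm. I'll trim both and lower the last few mm.

Emit:
{"api": "arm_command", "payload": {
  "motion": "0 0 0 -1 -0.7 0 255; 0 0 0 -1 -0.7 1 255; 0 0 0 -1 -0.7 2 255; 0 0 0 -1 -0.7 3 255; 0 0 0 -1 -0.7 3.5 255; 0 0 0 -1 -0.7 3.5 255; 0 0 0 -1 -0.7 3.5 255"
}}

```text
clock: 13.25
eef_pos: [0.5642, 0.0057, 0.0597]
ee_rot: [[-0.051, 0.999, -0.0], [0.999, 0.051, 0.0], [0.0, -0.0, -1.0]]
contact_force: [-0.5, 0.6, -1.8]
opening: 0.0287
```

Emit:
{"api": "arm_command", "payload": {
  "motion": "0 0 0 0 0 0.5 255; 0 0 0 0 0 1 255; 0 0 0 0 0 1 255; 0 0 0 0 0 1 255"
}}

```text
clock: 13.58
eef_pos: [0.5645, 0.0057, 0.0591]
ee_rot: [[-0.051, 0.999, 0.001], [0.999, 0.051, -0.0], [-0.0, 0.001, -1.0]]
contact_force: [0.4, 0.5, 4.8]
opening: 0.0284
```

Contact: the force rose from −1.8 to +4.8 N, so the roller is sitting in the vees. I'll open and then rise straight up.

Emit:
{"api": "arm_command", "payload": {
  "motion": "0 0 0 0 0 0 0; 0 0 0 0 0 0 0; 0 0 0 0 0 0 0; 0 0 0 0 0 0 0; 0 0 0 0 0 0 0; 0 0 0 0 0 0 0; 0 0 0 0 0 0 0; 0 0 0 0 0 -10 0; 0 0 0 0 0 -35 0; 0 0 0 0 0 -65 0; 0 0 0 0 0 -95 0; 0 0 0 0 0 -125 0; 0 0 0 0 0 -140 0; 0 0 0 0 0 -140 0; 0 0 0 0 0 -140 0"
}}

```text
clock: 14.83
eef_pos: [0.5645, 0.0056, 0.2001]
ee_rot: [[-0.051, 0.999, 0.002], [0.999, 0.051, -0.0], [-0.0, 0.002, -1.0]]
contact_force: [-0.8, -0.2, -0.0]
opening: 0.0856
```

```bash
python3 - <<'E'
from h import *
st=ctrl.state();print(st["clock"],st["eef_pos"],st["opening"],st["contact_force"])
s=ctrl.snapshot("side");crop(s,190,310,110,230,5,f"pics/side12.png")
s=ctrl.snapshot("scene");cv2.imwrite("pics/scene12.png",s["img"][:,:,::-1])
w=ctrl.snapshot("wrist");crop(w,170,340,20,320,2,"pics/w12.png")
E
```

```text
14.8333 [0.56447482 0.005627   0.20006728] 0.08559142650398001 [-0.83291365 -0.21227824 -0.03048082]
```

View pics/w12.png

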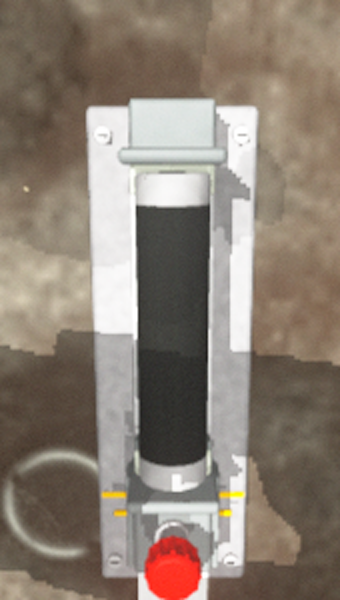

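View pics/side12.png

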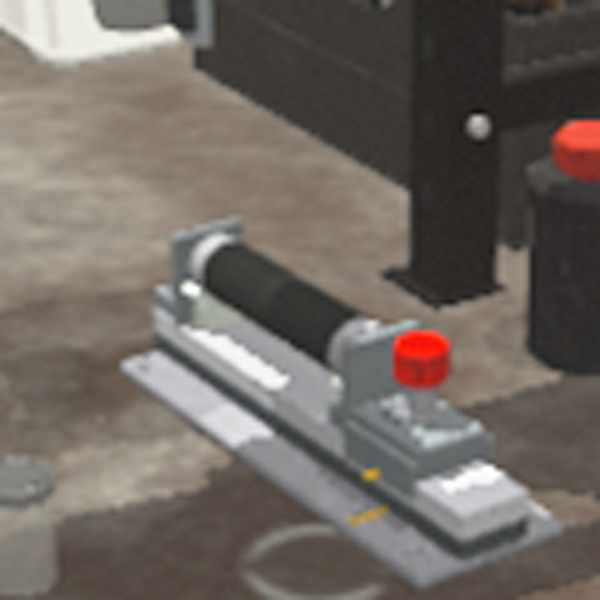

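View pics/scene12.png

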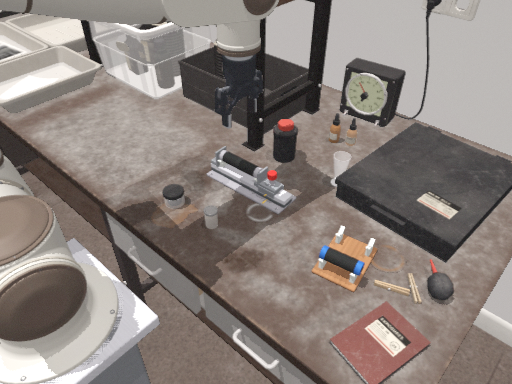

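The roller lies in both vees, centred on the cheeks (crop column 173 for both) and clear at both ends. Lens case (174,197), film can (211,217) and the blue roller are where they started. One last check on the knob height and the bystanders before handing in.

```bash
python3 - <<'E'
from h import *
import pickle;S=pickle.load(open("s0.pkl","rb"))
s=ctrl.snapshot("side")
h=cv2.cvtColor(s["img"],cv2.COLOR_RGB2HSV)
m=((h[...,0]<8)|(h[...,0]>172))&(h[...,1]>170)&(h[...,2]>100)
N,l,q,c=cv2.connectedComponentsWithStats(m.astype(np.uint8))
print([c[i] for i in range(1,N) if q[i,4]>50],"home ref 273.7,181.5")
w=ctrl.snapshot("wrist");st=ctrl.state();R=st["ee_rot"];t=st["eef_pos"]
g=lambda a,b:(170+a/2-.25,20+b/2-.25)
for n,p,z in [("rim+",(173,172),.077),("rim-",(173,491),.077),("cheek in+",(173,163),.078),("L",(136,250),.062),("R",(211,250),.062),("chL",(118,156),.078),("chR",(228,156),.078)]:
    print(n,(R.T@(onz(w,*g(*p),z)-t)).round(4))
sc=ctrl.snapshot("scene")
for n,(x0,x1,y0,y1) in dict(lens=(155,195,178,215),can=(200,222,200,232),short=(316,368,244,280)).items():
    a=S["scene"]["img"][y0:y1,x0:x1,::-1].copy();b=sc["img"][y0:y1,x0:x1,::-1].copy()
    print(n,cv2.phaseCorrelate(np.float32(cv2.cvtColor(a,6)),np.float32(cv2.cvtColor(b,6))))
ctrl.job_done();print("handed in",st["clock"])
E
```

```text
[array([309.4619883 , 139.37426901]), array([273.70192308, 181.17307692])] home ref 273.7,181.5
rim+ [ 0.0656 -0.0002  0.1209]
rim- [-6.400e-02 -1.000e-04  1.208e-01]
cheek in+ [ 0.0688 -0.0002  0.1199]
L [ 0.0352 -0.015   0.1359]
R [0.0352 0.0152 0.1358]
chL [ 0.0713 -0.0202  0.1199]
chR [0.0713 0.0198 0.1199]
lens ((-0.10465962731423772, 0.32647875968994455), 0.9275381919741631)
can ((-0.23166605841736576, -0.0896473898644885), 0.9234858440856138)
short ((0.11483531352799403, -0.20001055683539803), 0.9876535343535152)
the job is handed in; nothing more can be done
handed in 15.0833
```

The job is handed in at 15.1 s. I pulled the plunger up about 14 mm and slid the sliding end to the yellow-marked hole, where the plunger dropped home. I then lifted the long roller out of the cradle, lowered it into both vees with about 5 N of contact force, let go and backed off.

What the last checks showed:
- **Plunger:** the knob's image position matches the reading right after it dropped home to 0.3 px, where 10 mm of lift would be about 4 px.
- **Roller:** it is level with the cheek's middle to about 0.2 mm across, the gap to the fixed cheek is about 3 mm, and its axis is parallel to the rail. It measures 129.6 mm long against the true 130 mm.
- **Bystanders:** the lens case, film can and short roller shifted less than 0.4 px.
- **Gripper:** it reads no contact force and sits about 14 cm above the stand.

The wrist camera read about 1 mm off in x against what the knob's side force suggested. I allowed for that, and the vees centre the roller anyway. The knob gripped at 21 mm rather than its nominal 24 mm, which did no harm.

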